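Drift the stuck wood core out of a hole saw into the offcut tray

TASK

A round wood core is jammed in the hole saw that is clamped, leaning, in the grey holder. Set the small plywood tray flat on the bench under the saw's mouth, then take the drift (the tallest tool, with a straight round wooden handle) from the tool stand and push with its rod through the hole in the back of the saw until the core drops into the tray. Stand the drift back in the stand hole it came from, and leave the other things on the bench where they are.

Things in the scene. Friction and masses are not known exactly. Their poses are not given: they have to be found in the camera images.
- access (a point): Centre of the 20 mm access hole, on the outer face of the saw's 6 mm back plate. z runs along the bore out of the plate, 30 degrees from vertical, leaning to the holder's -x; push along -z. The core's back lies 8 mm in. The jam resists with about 6 to 14 N (friction) and lets go after about 28 mm of travel: a rod 40 mm in has freed the core, which then falls. Saw: steel cup 64 mm across in a 72 mm collar.
- mouth (a point): Centre of the saw's open toothed mouth, 46 mm along the bore from access, 95 mm above the bench; axes as access. It looks down and to the holder's +x. Lowest point of the rim 79 mm above the bench; the saw reaches 30 mm beyond this point in the holder's +x. The freed core lands within about 25 mm of straight below this point.
- holder: Grey steel holder, fixed to the bench. Origin on the bench straight below the mouth; z up; x is the horizontal direction in which the mouth looks. Base plate 85 x 90 x 12 mm, from x = -128 to -42 mm; post 26 x 50 mm, 110 mm high, at x = -85 mm. The bench at x above -42 mm is free.
- core: The jammed pine core: plain disc 54 mm across and 30 mm thick. Origin at its centre, z along its axis. At the start it is inside the saw, only to be seen through the mouth and the access hole.
- tray: Open plywood tray, loose, 0.15 kg, 110 (x) x 120 (y) x 30 (z) mm outside, walls and floor about 6 mm. Origin at the centre of the underside. An upright wooden tab, 30 (x) x 14 (y) mm and 70 mm high from the bench, stands outside its +x wall with its centre at x = 70 mm.
- tab (a point): Grip point in the tray's tab, 50 mm above the tray's underside and 20 mm below the tab's top, at x = 70 mm of the tray; axes as the tray's. Pinch it across y (14 mm thick).
- stand: Fixed wooden tool block, 190 (x) x 60 (y) x 90 (z) mm, origin at the centre of its underside. Three upright 17 mm through-holes at x = -60, 0 and 60 mm hold the drift, the chisel and the screwdriver, in any order.
- drift: Straight round wooden handle 28 mm across, 75 mm long, with a blunt steel rod 10 mm across standing out 80 mm from its lower end; 0.12 kg. Origin on the axis at the handle's lower end (shoulder), z towards the handle's top: handle z = 0 to 75 mm, rod z = 0 to -80 mm. It hangs upright in a stand hole, its shoulder on the block's top, 90 mm above the bench.
- chisel: Bystander in the stand: square wooden handle 20 x 20 mm, 60 mm high above the block. Origin at the handle's lower end.
- screwdriver: Bystander in the stand: waisted round handle 28 mm at its thickest, 55 mm high above the block. Origin at the handle's lower end.
- glue: Bystander: white bottle 52 mm across, 150 mm tall. Origin at the centre of its foot.
- sanding_block: Bystander: cork block 100 (x) x 55 (y) x 40 mm. Origin under its centre.
- offcut: Bystander: wood offcut 120 (x) x 45 (y) x 35 mm. Origin under its centre.
- tape: Bystander: black round tape measure 68 mm across, 35 mm high. Origin under its centre.
- mallet: Bystander: hammer 220 mm long lying on the bench, between the robot and the holder. Origin below its middle, x along it.
There are look-alikes about, which are no part of the job. Leave any pink or turquoise look-alike of the holder alone.

How it is judged:
By the outcome, as a careful person would: the job done as asked, in the order asked, and still so for the second after the job is handed in, with the robot touching nothing.
It also fails if it takes over 72 s, if anything falls off the work surface, if the arm or the gripper's body presses on something with over 40 N, if the wrist force passes 120 N, or if a joint passes its speed limit or range.

ROBOT

A 6-joint arm with a two-finger parallel gripper is mounted at the origin on the work surface. World frame = base frame: x ahead of the robot, y to its left, z up, the work surface at z = 0. Lengths are in m, angles in degrees, forces in N, time in s.
With the tool pointing down it reaches from about 0.25 to 0.725 m from the base axis. Payload 9.7 kg.
Tool frame: the origin (TCP) lies at the very end of the fingers, on their centre line; the grasp point (between the pads) lies 19 mm behind it; y points along the fingers, x is the direction in which the jaws open and shut, and the axes are right-handed (so a half turn about y gives the same grasp; the last joint's range is limited). The gripper opens to 85 mm and grips with 20 to 120 N. Pads are 22 mm wide; open, the fingers measure 114 mm over their backs; the gripper's body (76 mm by 85 mm) begins 54 mm behind the grasp point. The pads swing forward as they close: fully open they stand 13 mm farther back than shut.
Start: joints at [75.86, 4.979, 10.078, 95.1, 0, 90], TCP at [0.134, 0.533, 0.231] pointing down, gripper open.
Joint ranges: [-179.16, 179.16], [-48.56, 103.87], [-65.8, 70.77], [-126.05, 130.52], [-82.76, 87.17], [-180, 180]. Speed limits (degrees/s): [127.2, 127.2, 147.25, 180, 180, 180].

INTERFACE

Orientations are given as [roll, pitch, yaw] about the fixed x, y, z axes, in that order (R = Rz(yaw) Ry(pitch) Rx(roll)).
In Python, from workcell import bot gives the robot as it stands.
- The arm moves only by the shell command python3 -m jog 'ROWS' [FORCE]. ROWS is JSON, a list of rows, each a list of 7 numbers: the closure, from 0 (fully open) to 1 (shut), then the shift along the world's x, y, z in units of 25 mm (1.0 is 25 mm), then the turn, a rotation vector about the world's x, y, z in units of 5 degrees (1.0 is 5 degrees). A call has 1 to 5 rows; each row is the pose to reach, as a shift and turn from the pose commanded when the call began; what a row does not reach only later rows make up. A row lasts 1/10 s, in which the tool goes at most 50 mm and 8.59 degrees, less where a joint would pass 70% of its speed; a pose out of reach is approached as far as the arm can. A call with a gripper value outside its range is refused whole. The fingers move at their own pace and stop on an object; FORCE is the grip in N (left out, the last holds). Time passes only in rows, so rows that repeat a pose let the fingers close. It gives the time, the measured TCP pose, the force and the opening at its end, in the units of the state.
- bot.get_obs(): the state, without advancing time (a new reading comes with each control period).
- bot.camera(name): name is "scene" or "side" or "wrist"; returns (picture, depth): 400x640x3 uint8, red, green, blue; 400x640 float32, m along the optical axis (not along the pixel's ray), 0 where there is no reading.
- bot.camera_model(name): a dict with "fx", "fy", "cx", "cy" (pixels), "rvec" (rotation vector, rad) and "tvec" (3), from world to camera coordinates, as OpenCV has them; the wrist camera has in their place "tool_from_camera" (4x4, takes a point from camera to tool coordinates, whose origin is the TCP and whose axes are the tool frame's). Camera axes: x right, y down, z forward; pixel columns grow to the right and rows downward; lengths in m; the calibration is good to about 2 mm. A picture is of the moment at which its call begins: read the wrist's pose just before it. camera_model takes no time and is no camera call.
- bot.job_done(): hands the job in, once; it reports no verdict.
Trained networks look in the newest picture that a camera, given by its name, has taken for a name from the list of things; names that differ only in an ending like _2 or _b are one class to them, and where a whole thing is asked for, a point or a joint stands for the part that bears it (a point fixed in the world has none). Each returns a list of dicts, best first, with "conf" (0 to 1); they miss things now and then, are a little off and sometimes report something else, mostly with a low value. They report only what shows in the picture. A call takes as long as a camera call. They do not tell look-alikes from the thing itself.
- bot.regions_of(camera, label): "pixels" (400x640 bool, what is visible of it) and "point" ([row, column] in pixels, amid what is visible of it).
The state is a dict: "time": time; "q": joint angles; "qd": joint speeds; "joint_efforts": joint torques, N m; "ee_pos": TCP position; "tcp_rot": TCP orientation; "wrist_force": force on the tool from outside, world axes, zero at the start; "torque": the same for the moment, N m; "opening": finger opening in m.
Only numpy, scipy, OpenCV 4.12 (cv2) and the standard library are available. Lean on these libraries where they do the work, as an engineer would, in place of code of your own. Each camera call takes 0.05 s, during which the arm holds its last target. There are 200 camera calls.

## Working session

There is one attempt and no reset: what is moved stays moved. The work goes in short steps, Python scripts to look and compute and a shell command to move; the robot and the scene stay as the last step left them, time stands still between calls to the robot, and variables do not carry over. Pictures are saved under pics/ and viewed, about 8 in all and at most 12, crops included, and the job is handed in when it is done.

```bash
ls; mkdir -p pics; cat > h.py <<'E'
from workcell import bot
import numpy as np, cv2
from scipy.spatial.transform import Rotation as R
def T(cam,obs=None):
    m=bot.camera_model(cam)
    if 'rvec' in m:
        Rm=cv2.Rodrigues(np.array(m['rvec'],float))[0]; t=np.array(m['tvec'],float).ravel()
        M=np.eye(4); M[:3,:3]=Rm.T; M[:3,3]=-Rm.T@t
    else:
        obs=obs or bot.get_obs()
        W=np.eye(4); W[:3,:3]=R.from_euler('xyz',obs['tcp_rot'],degrees=True).as_matrix(); W[:3,3]=obs['ee_pos']
        M=W@np.array(m['tool_from_camera'])
    return m,M
def cloud(cam,depth,M=None):
    m,M0=T(cam); M=M0 if M is None else M
    v,u=np.indices(depth.shape)
    P=np.stack([(u-m['cx'])/m['fx']*depth,(v-m['cy'])/m['fy']*depth,depth],-1)
    P=P@M[:3,:3].T+M[:3,3]; P[depth<=0]=np.nan
    return P
def proj(cam,p,M=None):
    m,M0=T(cam); M=M0 if M is None else M
    c=(np.atleast_2d(p)-M[:3,3])@M[:3,:3]
    return np.c_[c[:,0]/c[:,2]*m['fx']+m['cx'],c[:,1]/c[:,2]*m['fy']+m['cy']]
def save(n,im): cv2.imwrite('pics/'+n,im[:,:,::-1])
E
python3 - <<'E'
from h import *
print(bot.get_obs())
for c in ['scene','side']:
    im,d=bot.camera(c); save(c+'0.png',im); np.save(c+'.npy',d); P=cloud(c,d)
    print(c,T(c)[1][:3].round(2).tolist())
    for l in ['holder','tray','tab','stand','drift','chisel','screwdriver','glue','mallet','access','mouth','sanding_block','offcut','tape']:
        for r in bot.regions_of(c,l)[:3]:
            q=P[r['pixels']]; q=q[~np.isnan(q[:,0])]
            print(l,round(r['conf'],2),[int(x) for x in r['point']],r['pixels'].sum(), np.percentile(q,[3,50,97],axis=0).round(3).tolist() if len(q) else '')
E
```

```text
pics
{'time': 0.0, 'q': array([7.58593995e+01, 5.01096008e+00, 1.00350136e+01, 9.51003207e+01,
       6.67205375e-04, 9.00004700e+01]), 'qd': array([ 0.13253514,  0.05284112, -0.00878516,  0.00849403, -0.03836967,
       -0.02695392]), 'joint_efforts': array([-1.96406807e-03, -5.20378697e+01,  4.64809012e+01,  1.60213339e-02,
        1.70552255e-05,  9.15157017e-06]), 'ee_pos': array([0.13430635, 0.53311046, 0.23058943]), 'tcp_rot': array([-8.99993334e+01,  7.62672354e-02,  7.58589295e+01]), 'wrist_force': array([ 0.05117548, -0.34412815, -0.05734472]), 'torque': array([ 0.05249551, -0.00135493,  0.02946293]), 'opening': 0.08548065712036998}
scene [[-0.26, 0.52, -0.82, 1.64], [0.97, 0.13, -0.23, 0.38], [-0.02, -0.85, -0.53, 0.85]]
holder 0.84 [157, 239] 847 [[0.175, -0.357, 0.003], [0.234, -0.308, 0.066], [0.312, -0.28, 0.143]]
holder 0.72 [225, 316] 1114 [[0.501, 0.009, 0.007], [0.565, 0.055, 0.107], [0.633, 0.085, 0.145]]
holder 0.68 [203, 480] 1090 [[0.267, 0.455, 0.002], [0.335, 0.491, 0.04], [0.407, 0.539, 0.145]]
tab 0.98 [235, 417] 1358 [[0.419, 0.272, 0.003], [0.473, 0.33, 0.
[... 3104 characters left out ...]
2, 0.147]]
access 0.75 [128, 247] 389 [[0.34, 0.448, 0.095], [0.372, 0.462, 0.125], [0.402, 0.507, 0.147]]
mouth 0.98 [338, 225] 1472 [[0.246, -0.359, 0.093], [0.28, -0.339, 0.129], [0.313, -0.297, 0.147]]
mouth 0.88 [154, 210] 516 [[0.222, 0.298, 0.088], [0.255, 0.313, 0.125], [0.284, 0.357, 0.147]]
mouth 0.87 [202, 348] 713 [[0.567, 0.015, 0.001], [0.597, 0.033, 0.127], [0.637, 0.256, 0.147]]
sanding_block 0.61 [307, 256] 1379 [[0.295, -0.208, 0.006], [0.343, -0.183, 0.038], [0.392, -0.142, 0.042]]
offcut 0.98 [314, 449] 1491 [[0.704, -0.332, 0.002], [0.734, -0.283, 0.033], [0.772, -0.222, 0.037]]
tape 0.59 [179, 370] 404 [[0.702, 0.26, 0.001], [0.729, 0.279, 0.032], [0.762, 0.322, 0.037]]
```

View pics/scene0.png

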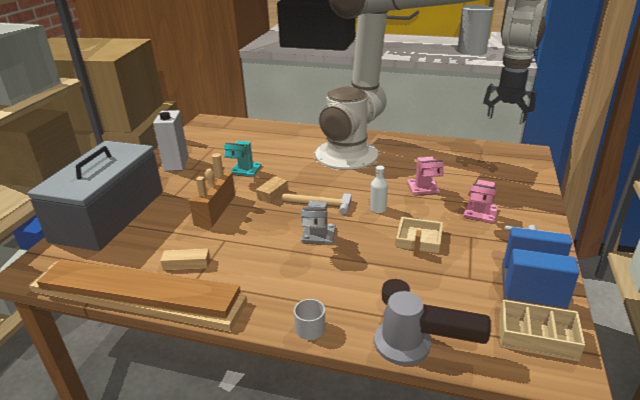

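View pics/side0.png

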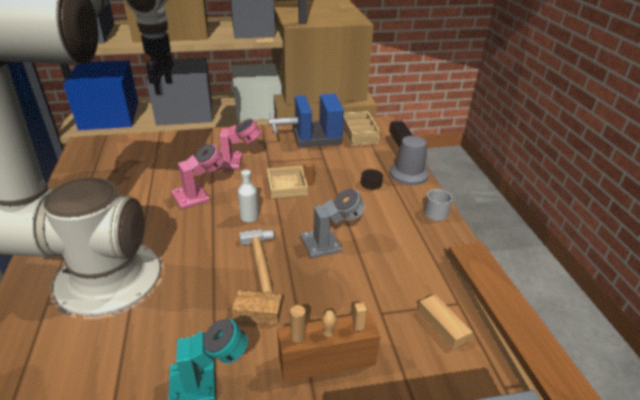

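The scene picture shows the grey holder at about (row 222, col 318), the tray at (235, 420) with its tab towards the camera, and the stand at (200, 213) with the drift as its tallest tool, at (165, 218). The side picture agrees: grey holder at (220, 335), tray at (182, 288), drift at (322, 297).

```bash
cat > fit.py <<'E'
from h import *
from scipy.optimize import least_squares
def box(p,c,s):
    q=np.abs(p-c)-np.array(s)/2
    return np.linalg.norm(np.maximum(q,0),axis=1)+np.minimum(q.max(1),0)
def cyl(p,c,ax,r,L):  # from c along ax length L
    d=p-c; t=d@ax; rr=np.linalg.norm(d-np.outer(t,ax),axis=1)
    q=np.c_[rr-r,np.abs(t-L/2)-L/2]
    return np.linalg.norm(np.maximum(q,0),axis=1)+np.minimum(q.max(1),0)
def toloc(P,x): 
    c,s=np.cos(x[2]),np.sin(x[2]); d=P[:,:2]-x[:2]
    return np.c_[d[:,0]*c+d[:,1]*s,-d[:,0]*s+d[:,1]*c,P[:,2]]
za=np.array([-.5,0,np.sqrt(.75)])
def sd_holder(p):
    return np.min([box(p,[-.085,0,.006],[.085,.09,.012]),box(p,[-.085,0,.055],[.026,.05,.11]),cyl(p,[0,0,.095],za,.032,.046)],axis=0)
def sd_tray(p):
    f=[box(p,[0,0,.003],[.11,.12,.006]),box(p,[.052,0,.015],[.006,.12,.03]),box(p,[-.052,0,.015],[.006,.12,.03]),
       box(p,[0,.057,.015],[.11,.006,.03]),box(p,[0,-.057,.015],[.11,.006,.03]),box(p,[.07,0,.035],[.03,.014,.07])]
    return np.min(f,axis=0)
def sd_stand(p): return np.min([box(p,[0,0,.045],[.19,.06,.09])],axis=0)
def fit(P,sd,x0s):
    P=P[~np.isnan(P[:,0])&(P[:,2]>.004)]
    b=min((least_squares(lambda x:sd(toloc(P,x)),x0,loss='soft_l1',f_scale=.002,x_scale=[.01,.01,.1]) for x0 in x0s),key=lambda r:r.cost)
    return b.x, np.median(np.abs(sd(toloc(P,b.x)))),len(P)
E
python3 - <<'E'
from fit import *
def go(lab,near,sd,lbl2=None,off=[0,0]):
    A=[]
    for c in ['scene','side']:
        d=np.load(c+'.npy'); bot.camera(c); P=cloud(c,d)
        for r in bot.regions_of(c,lab):
            q=P[r['pixels']]; q=q[~np.isnan(q[:,0])]
            if len(q) and np.linalg.norm(np.median(q,0)[:2]-near)<.06 and r['conf']>.5: A.append(q); break
    A0=np.concatenate(A)
    for nm,a in [('all',A0)]+[(str(i),a) for i,a in enumerate(A)]:
        m=np.median(a,0)
        x,e,n=fit(a,sd,[[m[0],m[1],y] for y in np.radians(range(-180,180,30))])
        print(lab,nm,x[:2].round(4),np.degrees(x[2]).round(1),e.round(4),n)
go('holder',[.555,.04],sd_holder); go('tab',[.48,.325],sd_tray); go('stand',[.49,-.31],sd_stand)
print(T('wrist')[0]['tool_from_camera'],T('wrist')[0]['fx'])
E
```

```text
holder all [0.6103 0.0525] 8.4 0.0013 3162
holder 0 [0.6097 0.0543] 8.5 0.0015 1121
holder 1 [0.6105 0.0511] 7.7 0.0013 2041
tab all [0.4738 0.3259] 0.3 0.0012 2366
tab 0 [0.4737 0.3272] -0.0 0.0012 1224
tab 1 [0.4737 0.3253] 0.6 0.0012 1142
stand all [ 0.4712 -0.3158] 2.3 0.0009 5971
stand 0 [ 0.4708 -0.3147] -177.7 0.0011 1488
stand 1 [ 0.4723 -0.3161] 182.3 0.0007 4483
[[ 9.99997160e-01  1.66373168e-03 -1.70617536e-03  2.15959702e-04]
 [ 2.15467115e-03 -3.25373689e-01  9.45583058e-01 -1.41672053e-01]
 [ 1.01805192e-03 -9.45584049e-01 -3.25376350e-01  8.44761388e-02]
 [ 0.00000000e+00  0.00000000e+00  0.00000000e+00  1.00000000e+00]] 292.0895786488929
```

```bash
python3 -m jog '[[0,2,-1,0,0,0,-1.6],[0,4,-2,0,0,0,-3.2]]'; python3 -c "
from h import *
print(bot.get_obs()['q'].round(1))"
```

```text
time: 2.3
ee_pos: [0.2239, 0.4885, 0.2311]
tcp_rot: [-90.0, 0.0, 59.7]
wrist_force: [0.3, 1.0, 0.1]
opening: 0.0855
[65.4  3.2  8.2 95.  -0.  95.6]
```

```bash
python3 - <<'E'
import cv2,numpy as np
a=cv2.imread('pics/scene0.png')[0:130,450:580]; b=cv2.imread('pics/side0.png')[0:110,100:210]
cv2.imwrite('pics/grip.png',np.hstack([cv2.resize(a,(400,400),interpolation=2),cv2.resize(b,(400,400),interpolation=2)]))
E
```

```text
(no output)
```

View pics/grip.png

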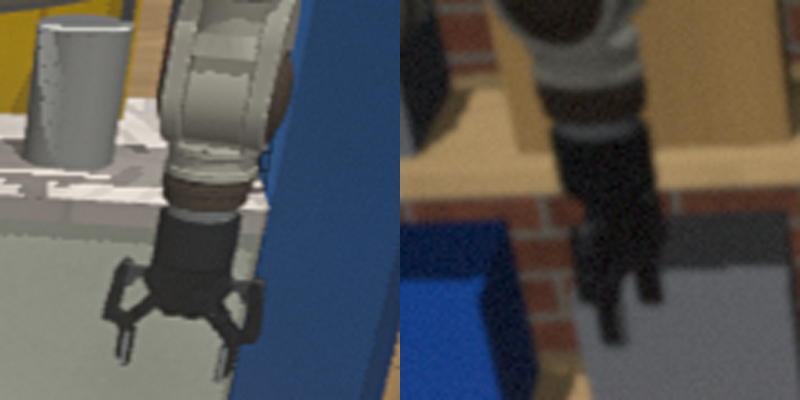

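The crops show only the gripper body and fingers, with no camera housing sticking out. Yaw +90 is therefore safe near the saw.

```bash
python3 -m jog '[[0,1.7,-0.9,0,0,0,1.6],[0,3.4,-1.7,0,0,0,3.2],[0,5.1,-2.6,0,0,0,4.8],[0,6.8,-3.5,0,0,0,6.1],[0,8.5,-4.3,0,0,0,6.1]]' >/dev/null; python3 -m jog '[[0,1.7,-0.9,-0.5,0,0,0],[0,3.9,-2,-1.5,0,0,0],[0,3.9,-2,-3,0,0,0],[0,3.9,-2,-4,0,0,0],[0,3.9,-2,-4,0,0,0]]'; python3 - <<'E'
from fit import *
o=bot.get_obs(); print(o['q'].round(1),o['time'])
W=T('wrist',o)[1]
im,d=bot.camera('wrist'); save('w1.png',im); P=cloud('wrist',d,W)
for r in bot.regions_of('wrist','tray')+bot.regions_of('wrist','tab'):
    q=P[r['pixels']]; x,e,n=fit(q,sd_tray,[[.474,.326,y] for y in (-.1,.1)])
    print(r['conf'],x.round(4),np.degrees(x[2]),e,n)
E
```

```text
time: 3.3
ee_pos: [0.5322, 0.3297, 0.1268]
tcp_rot: [-89.7, 0.2, 90.3]
wrist_force: [-0.8, -0.3, -0.2]
opening: 0.0853
[31.8 15.1 10.  85.4  0.  31.5] 3.3
0.65 [0.473  0.3249 0.003 ] 0.17447187464501568 0.0007275129925529093 20947
0.58 [0.473  0.3249 0.0029] 0.16555394820484057 0.0007282318707863503 20937
```

View pics/w1.png

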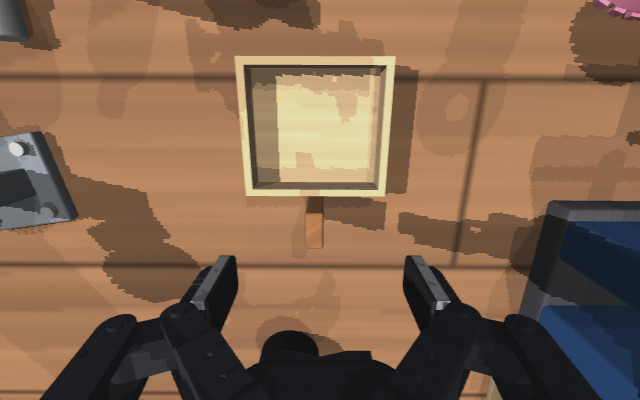

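The wrist picture shows the tray centred at (row 125, col 317), with its tab at (225, 315) square to the jaws. I'll lower and grip.

```bash
python3 -m jog '[[0.5,0.44,-0.19,-0.5,0,0,0],[0.5,0.44,-0.19,-1.5,0,0,0],[0.5,0.44,-0.19,-2.7,0,0,0],[0.5,0.44,-0.19,-3.7,0,0,0],[0.5,0.44,-0.19,-3.8,0,0,0]]'; python3 -m jog '[[1,0,0,0,0,0,0],[1,0,0,0,0,0,0],[1,0,0,0,0,0,0],[1,0,0,0,0,0,0],[1,0,0,0,0,0,0]]' 50
```

```text
time: 3.95
ee_pos: [0.5435, 0.3258, 0.0334]
tcp_rot: [-89.8, 0.1, 90.4]
wrist_force: [-0.1, -0.4, -0.7]
opening: 0.0422
time: 4.45
ee_pos: [0.5455, 0.3272, 0.0384]
tcp_rot: [-90.2, -0.1, 90.4]
wrist_force: [1.5, 0.2, 7.8]
opening: 0.0136
```

```bash
python3 -m jog '[[1,0,0,0.5,0,0,0],[1,0,0,1,0,0,0],[1,0.6,-0.7,1,0,0,0.2],[1,1.5,-1.8,1,0,0,0.5],[1,2.5,-3,1,0,0,0.8]]' 80; python3 -m jog '[[1,1,-1.2,0,0,0,0.3],[1,2.1,-2.4,0,0,0,0.6],[1,3.2,-3.6,0,0,0,0.8],[1,3.9,-4.5,0,0,0,0.8],[1,3.9,-4.5,0,0,0,0.8]]'; python3 - <<'E'
from fit import *
o=bot.get_obs(); W=T('wrist',o)[1]; im,d=bot.camera('wrist'); save('w2.png',im)
P=cloud('wrist',d,W)
r=(bot.regions_of('wrist','tray')+bot.regions_of('wrist','tab'))
for r in r:
  q=P[r['pixels']]; q=q[~np.isnan(q[:,0])]; print(r['conf'],r['point'],np.percentile(q,[3,50,97],axis=0).round(3).tolist())
E
```

```text
time: 4.95
ee_pos: [0.6074, 0.2515, 0.0627]
tcp_rot: [-90.1, -0.0, 94.5]
wrist_force: [1.8, 0.1, -1.9]
opening: 0.0129
time: 5.45
ee_pos: [0.7063, 0.1357, 0.0617]
tcp_rot: [-90.0, 0.0, 98.1]
wrist_force: [-1.1, 0.4, -1.5]
opening: 0.013
0.95 [111.4, 320.1] [[0.581, 0.068, 0.027], [0.631, 0.129, 0.029], [0.693, 0.183, 0.088]]
0.82 [112.5, 321.8] [[0.581, 0.068, 0.027], [0.631, 0.129, 0.029], [0.693, 0.183, 0.09]]
```

View pics/w2.png

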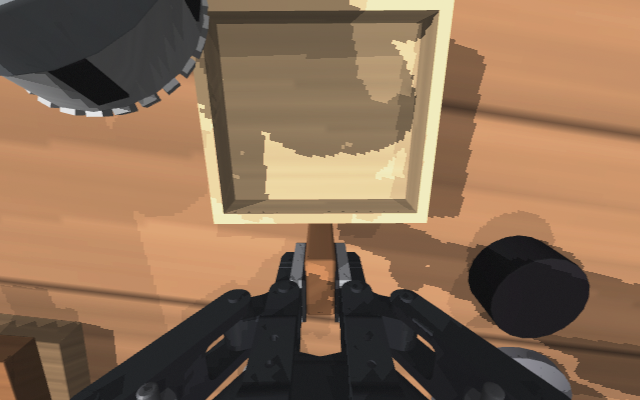

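The wrist picture shows the tray held level at rows 0–220, beside the saw mouth, which is at upper left. I'll slide it under the mouth and set it down.

```bash
python3 -m jog '[[1,-0.1,-0.8,0,0,0,0],[1,-0.2,-1.8,0,0,0,0],[1,-0.4,-2.8,0,0,0,0],[1,-0.4,-2.8,0,0,0,0],[1,-0.4,-2.8,-0.4,0,0,0]]'; python3 -m jog '[[1,0,0,-0.2,0,0,0],[1,0,0,-0.4,0,0,0],[1,0,0,-0.5,0,0,0],[1,0,0,-0.5,0,0,0]]'
```

```text
time: 6.1
ee_pos: [0.6948, 0.0691, 0.0532]
tcp_rot: [-90.2, -0.0, 98.3]
wrist_force: [-0.5, -0.9, -1.4]
opening: 0.0129
time: 6.5
ee_pos: [0.6942, 0.0697, 0.0386]
tcp_rot: [-90.0, -0.0, 98.4]
wrist_force: [0.8, 0.3, -1.8]
opening: 0.0131
```

```bash
python3 -m jog '[[1,0.05,-0.2,-0.05,0,0,0],[1,0.05,-0.2,-0.1,0,0,0],[1,0.05,-0.2,-0.15,0,0,0],[1,0.05,-0.2,-0.15,0,0,0]]'; python3 - <<'E'
from fit import *
o=bot.get_obs(); W=T('wrist',o)[1]; im,d=bot.camera('wrist'); P=cloud('wrist',d,W)
r=(bot.regions_of('wrist','tray')+bot.regions_of('wrist','tab'))[0]
q=P[r['pixels']]; q=q[~np.isnan(q[:,0])]; print(np.percentile(q,[3,50,97],axis=0).round(3).tolist())
x,e,n=fit(q,sd_tray,[[.627,.055,.14]]); print(x,np.degrees(x[2]),e)
E
```

```text
time: 6.9
ee_pos: [0.6963, 0.0647, 0.0385]
tcp_rot: [-90.2, -0.0, 98.4]
wrist_force: [-7.4, 1.7, 19.3]
opening: 0.0127
[[0.648, 0.004, 0.005], [0.675, 0.064, 0.029], [0.701, 0.116, 0.069]]
[0.62474614 0.05424571 0.15141518] 8.675450781520398 0.0004211077100493288
```

```bash
python3 -m jog '[[0.6,0,0,0,0,0,0],[0.5,0,0,0,0,0,0],[0.4,0,0,0,0,0,0],[0.4,0,0,0.5,0,0,0],[0.4,0,0,1.5,0,0,0]]' && python3 -m jog '[[0.4,0,0,2,0,0,0],[0.4,0,0,4,0,0,0],[0,-0.5,-1,5.7,0,0,0],[0,-1.1,-2.7,5.7,0,0,-0.6],[0,-1.9,-4.4,5.7,0,0,-1.2]]';  python3 -m jog '[[0,-1,-1.7,0,0,0,0],[0,-2,-3.4,0,0,0,0],[0,-3,-5.1,0,0,0,0],[0,-4,-6.8,0,0,0,0],[0,-5,-8.5,0,0,0,0]]'; python3 -m jog '[[0,-0.8,-1.5,0,0,0,0],[0,-1.5,-2,0,0,0,0],[0,-1.5,-2.4,0,0,0,0],[0,-1.5,-2.4,0,0,0,0]]'
```

```text
time: 7.55
ee_pos: [0.6944, 0.0639, 0.071]
tcp_rot: [-89.8, -0.0, 98.4]
wrist_force: [0.2, 0.8, -0.2]
opening: 0.0509
time: 8.05
ee_pos: [0.6486, -0.0466, 0.2175]
tcp_rot: [-90.2, 0.0, 92.3]
wrist_force: [0.5, -1.5, -1.0]
opening: 0.0853
time: 8.55
ee_pos: [0.5218, -0.2599, 0.2161]
tcp_rot: [-90.1, 0.0, 92.4]
wrist_force: [0.8, 0.1, -0.1]
opening: 0.0851
time: 8.95
ee_pos: [0.4856, -0.3194, 0.2156]
tcp_rot: [-90.0, 0.0, 92.3]
wrist_force: [0.2, 0.7, -0.5]
opening: 0.0851
```

```bash
python3 - <<'E'
from fit import *
o=bot.get_obs(); W=T('wrist',o)[1]; im,d=bot.camera('wrist'); P=cloud('wrist',d,W)
for l in ['drift','stand','chisel','screwdriver']:
  for r in bot.regions_of('wrist',l)[:2]:
    q=P[r['pixels']]; q=q[~np.isnan(q[:,0])]; print(l,r['conf'],np.round(r['point']),np.percentile(q,[3,50,97],axis=0).round(3).tolist())
    if l=='stand': 
        x,e,n=fit(q,sd_stand,[[.4715,-.3157,.04]]); print(x,np.degrees(x[2]),e)
    if l in('drift','chisel'):
        x,e,n=fit(q[q[:,2]>.095],lambda p:cyl(p,np.array([0,0,.09]),np.array([0,0,1.]),.014,.075),[[.4115,-.318,0]]); print(x,e,n)
        t=q[q[:,2]>.16]; print(len(t), (t.max(0)+t.min(0))[:2]/2 if len(t) else '')
save('w3.png',im)
E
```

```text
drift 0.61 [114. 324.] [[0.4, -0.331, 0.162], [0.411, -0.32, 0.164], [0.424, -0.308, 0.165]]
[ 4.12930994e-01 -3.19248414e-01 -1.85794886e+07] 0.0008833451629799011 1467
1467 [ 0.412026   -0.31988254]
stand 0.95 [154. 321.] [[0.38, -0.348, 0.087], [0.453, -0.319, 0.089], [0.557, -0.288, 0.09]]
[ 0.47285265 -0.31834669  0.03912684] 2.241802957304617 0.0009438455474294061
stand 0.55 [286. 585.] [[0.569, -0.011, 0.001], [0.638, 0.057, 0.01], [0.703, 0.11, 0.067]]
[0.6505501  0.06501609 3.79571093] 217.4782166806365 0.006787892519939484
chisel 0.71 [252. 323.] [[0.521, -0.325, 0.089], [0.523, -0.315, 0.14], [0.543, -0.305, 0.15]]
[ 5.35494497e-01 -3.14806277e-01 -1.30273601e+04] 0.0013643648833845997 1075
0 
chisel 0.62 [116. 322.] [[0.4, -0.331, 0.162], [0.412, -0.32, 0.164], [0.424, -0.308, 0.165]]
[ 4.10878516e-01 -3.18518142e-01 -6.81270849e+02] 0.000891470574655398 1450
1450 [ 0.41204109 -0.31951706]
screwdriver 0.97 [186. 324.] [[0.458, -0.329, 0.093], [0.467, -0.318, 0.138], [0.481, -0.306, 0.145]]
```

View pics/w3.png

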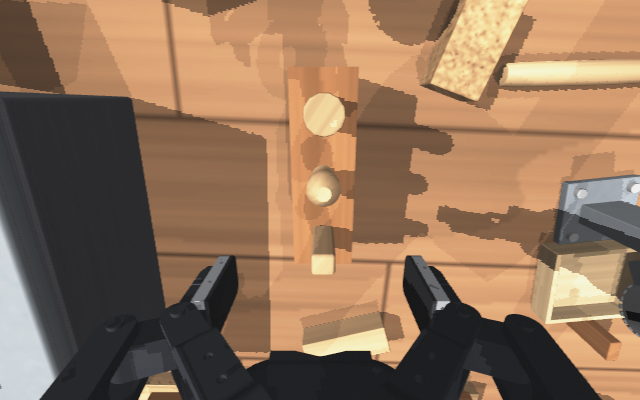

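The wrist picture shows the drift's round top at (114, 324), the waisted screwdriver at (186, 322) and the square chisel at (255, 323). The toolbox edge is at about column 150 on the left, so I'll check that clearance.

```bash
python3 - <<'E'
from h import *
bb=[]
for c in ['scene','side']:
    P=cloud(c,np.load(c+'.npy')).reshape(-1,3); m=(P[:,2]>.1)&(P[:,1]<-.345)&(P[:,0]>.3)&(P[:,0]<.65)&(P[:,1]>-.6)
    q=P[m]; print(c,len(q), q.max(0) if len(q) else '')
    for x in (.35,.4,.45,.5): 
        s=q[abs(q[:,0]-x)<.03]; print(x,np.percentile(s[:,1],99) if len(s) else '')
E
```

```text
scene 1908 [ 0.6499699  -0.34514803  0.17582757]
0.35 
0.4 -0.5335562651600065
0.45 -0.5329636623169006
0.5 -0.5332238673785483
side 50 [ 0.64816402 -0.34512032  0.17011534]
0.35 
0.4 
0.45 
0.5
```

```bash
python3 -m jog '[[0,-1.5,0,0,0,0,0],[0,-2.94,0,0,0,0,0],[0,-2.94,0,-0.8,0,0,0],[0,-2.94,0,-2,0,0,0],[0,-2.94,0,-3,0,0,0]]'; python3 -m jog '[[0,0,0,-0.6,0,0,0],[0,0,0,-1,0,0,0],[0,0,0,-1,0,0,0]]'
```

```text
time: 9.7
ee_pos: [0.4124, -0.3178, 0.1392]
tcp_rot: [-90.0, 0.0, 92.4]
wrist_force: [0.2, -0.4, -0.4]
opening: 0.0855
time: 10.0
ee_pos: [0.4121, -0.3179, 0.1142]
tcp_rot: [-89.9, -0.1, 92.4]
wrist_force: [0.8, 0.6, 0.4]
opening: 0.0859
```

```bash
python3 -m jog '[[0.5,0,-0.06,0,0,0,0],[1,0,-0.06,0,0,0,0],[1,0,-0.06,0,0,0,0],[1,0,-0.06,0,0,0,0],[1,0,-0.06,0,0,0,0]]' 90;python3 -m jog '[[1,0,0,0,0,0,0],[1,0,0,0,0,0,0],[1,0,0,0,0,0,0]]' 90
```

```text
time: 10.5
ee_pos: [0.4124, -0.3202, 0.1159]
tcp_rot: [-90.1, 0.0, 92.4]
wrist_force: [0.6, 0.6, 6.1]
opening: 0.0261
time: 10.8
ee_pos: [0.4124, -0.3201, 0.1159]
tcp_rot: [-90.1, 0.0, 92.4]
wrist_force: [-0.2, -0.5, 6.7]
opening: 0.0261
```

```bash
python3 -m jog '[[1,0,0,0.4,0,0,0],[1,0,0,1.2,0,0,0],[1,0,0,2.4,0,0,0],[1,0,0,3.6,0,0,0],[1,0,0,5,0,0,0]]'; python3 -m jog '[[1,0,0,1.5,0,0,0],[1,0,0,2,0,0,0],[1,0,0,2,0,0,0]]'; cat > tgt.py <<'E'
from fit import *
import sys
H=np.array([.6103,.0525]); yaw=np.radians(8.4)
Rz=R.from_euler('z',yaw).as_matrix()
za_w=Rz@za; acc=np.r_[H,0]+Rz@np.array([-.023,0,.095+.046*.8660])
y=-za_w; x=Rz@np.array([0,1.,0]); Rt=np.c_[x,y,np.cross(x,y)]
def target(depth,L=.1059): return acc-y*(-depth)-y*L
def delta(depth):
    o=bot.get_obs(); R0=R.from_euler('xyz',o['tcp_rot'],degrees=True)
    rv=(R.from_matrix(Rt)*R0.inv()).as_rotvec(degrees=True)
    print('t',o['time'],'acc',acc.round(4),'shift',((target(depth)-o['ee_pos'])/.025).round(2),'turn',(rv/5).round(2),target(depth).round(4))
if __name__=='__main__': delta(float(sys.argv[1]))
E
python3 tgt.py -0.03
```

```text
time: 11.3
ee_pos: [0.4117, -0.3197, 0.241]
tcp_rot: [-89.9, -0.0, 92.4]
wrist_force: [1.6, -1.0, -1.1]
opening: 0.0258
time: 11.6
ee_pos: [0.4126, -0.3203, 0.2925]
tcp_rot: [-90.2, 0.1, 92.4]
wrist_force: [0.1, 0.8, -1.5]
opening: 0.0262
t 11.6 acc [0.5875 0.0491 0.1348] shift [ 4.31 14.38 -1.6 ] turn [ 0.59 -5.94  1.19] [0.5203 0.0392 0.2525]
```

```bash
python3 -m jog '[[1,0.4,1.2,0,0.1,-1,0.2],[1,0.9,2.6,0,0.2,-2.4,0.5],[1,1.4,4.2,0,0.3,-3.6,0.7],[1,1.9,5.8,0,0.4,-4.8,1],[1,2.4,7.4,0,0.59,-5.94,1.19]]'; python3 -m jog '[[1,0.5,1.6,0,0,0,0],[1,1,3.2,0,0,0,0],[1,1.4,4.8,0,0,0,0],[1,1.7,6.2,0,0,0,0],[1,1.9,6.9,0,0,0,0]]';python3 -m jog '[[1,0,0,0,0,0,0],[1,0,0,0,0,0,0]]';python3 tgt.py -0.03
```

```text
time: 12.1
ee_pos: [0.4719, -0.1334, 0.2889]
tcp_rot: [-120.0, -0.2, 98.5]
wrist_force: [-0.7, 0.0, -1.5]
opening: 0.0262
time: 12.6
ee_pos: [0.5191, 0.0402, 0.2883]
tcp_rot: [-119.7, -0.2, 98.6]
wrist_force: [-0.7, -0.7, -0.7]
opening: 0.0261
time: 12.8
ee_pos: [0.5191, 0.0379, 0.2886]
tcp_rot: [-119.7, -0.1, 98.6]
wrist_force: [-0.0, 0.4, -1.2]
opening: 0.0264
t 12.8 acc [0.5875 0.0491 0.1348] shift [ 0.05  0.05 -1.44] turn [-0.02 -0.06 -0.03] [0.5203 0.0392 0.2525]
```

```bash
python3 -m jog '[[1,0.05,0.05,-0.5,0,0,0],[1,0.05,0.05,-1,0,0,0],[1,0.05,0.05,-1.3,0,0,0],[1,0.05,0.05,-1.44,0,0,0],[1,0.05,0.05,-1.44,0,0,0]]'; python3 - <<'E'
from tgt import *
o=bot.get_obs(); Rw=R.from_euler('xyz',o['tcp_rot'],degrees=True).as_matrix(); tip=o['ee_pos']+Rw[:,1]*.1059
print('tip kin',tip.round(4),'rel',((tip-acc)@np.c_[Rz[:,1],np.cross(Rz[:,1],za_w),za_w]).round(4))
ims=[]
for c in ['scene','side']:
    im,d=bot.camera(c); P=cloud(c,d)
    for r in bot.regions_of(c,'drift')[:2]:
        q=P[r['pixels']]; q=q[~np.isnan(q[:,0])]; print(c,'drift',r['conf'],np.round(r['point']),np.median(q,0).round(3))
    for r in bot.regions_of(c,'holder'):
        q=P[r['pixels']]; q=q[~np.isnan(q[:,0])]
        if np.linalg.norm(np.median(q,0)[:2]-[.555,.04])<.06:
            x,e,n=fit(q,sd_holder,[[.61,.0525,.14]]); print(c,'holder',x[:2].round(4),np.degrees(x[2]).round(1),n)
    a,t=proj(c,[acc,tip]); im=cv2.resize(im[max(0,int(a[1])-75):,max(0,int(a[0])-75):][:150,:150],(400,400),interpolation=2); 
    print(c,'acc px',(75,75),'tip',75+t-a); ims.append(im)
save('pre.png',np.hstack(ims))
E
```

```text
time: 13.3
ee_pos: [0.5206, 0.0384, 0.2532]
tcp_rot: [-119.8, -0.1, 98.4]
wrist_force: [-0.7, -0.3, -0.8]
opening: 0.0263
tip kin [0.5726 0.0464 0.1613] rel [-0.0006  0.      0.0305]
scene drift 0.69 [157. 318.] [0.53  0.045 0.256]
scene holder [0.5377 0.0407] 110.2 388
scene holder [0.6095 0.0543] 8.6 896
scene acc px (75, 75) tip [75.27736597 63.60527472]
side drift 0.61 [173. 328.] [0.542 0.04  0.219]
side holder [0.6107 0.051 ] 7.6 2060
side acc px (75, 75) tip [69.910468   67.43244168]
```

View pics/pre.png

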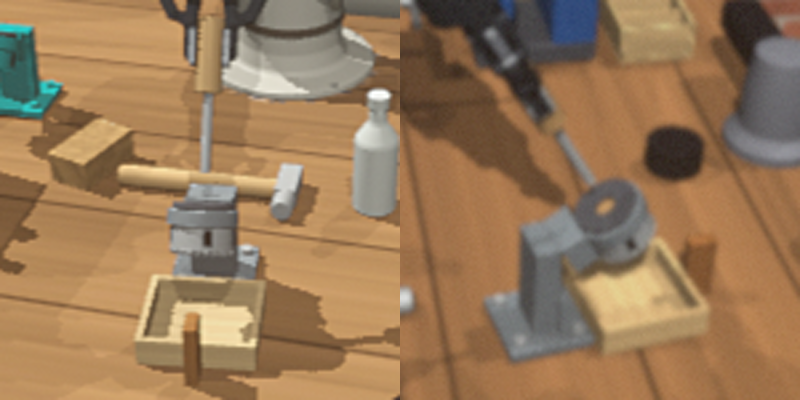

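Left crop: the rod (col ~206) lines up with the saw. Right crop: the rod tip at (187, 590) points at the access hole at (207, 605). I'll insert it slowly.

```bash
python3 -m jog '[[1,0.2,0.03,-0.35,0,0,0],[1,0.4,0.06,-0.7,0,0,0],[1,0.55,0.08,-0.96,0,0,0],[1,0.67,0.1,-1.18,0,0,0],[1,0.67,0.1,-1.18,0,0,0]]' 110; python3 tgt.py 0.045
```

```text
time: 14.1
ee_pos: [0.5375, 0.0414, 0.2229]
tcp_rot: [-119.7, -0.1, 98.5]
wrist_force: [0.8, -0.0, -1.1]
opening: 0.0256
t 14.1 acc [0.5875 0.0491 0.1348] shift [ 0.8   0.13 -1.41] turn [-0.02 -0.06 -0.02] [0.5574 0.0447 0.1876]
```

In the hole with no contact force. Now I'll push.

```bash
python3 -m jog '[[1,0.1,0.02,-0.18,0,0,0],[1,0.2,0.03,-0.35,0,0,0],[1,0.3,0.05,-0.52,0,0,0],[1,0.4,0.06,-0.7,0,0,0],[1,0.5,0.08,-0.88,0,0,0]]'; python3 -m jog '[[1,0.1,0.02,-0.18,0,0,0],[1,0.2,0.03,-0.35,0,0,0],[1,0.3,0.05,-0.52,0,0,0],[1,0.34,0.05,-0.6,0,0,0],[1,0.34,0.05,-0.6,0,0,0]]'; python3 tgt.py 0.045; python3 - <<'E'
from tgt import *
ims=[]
for c in ['scene','side']:
    im,d=bot.camera(c); P=cloud(c,d)
    for r in bot.regions_of(c,'core'):
        q=P[r['pixels']]; print(c,r['conf'],r['point'],r['pixels'].sum(),np.nanmedian(q,0).round(3))
    a=proj(c,[acc])[0]; ims.append(cv2.resize(im[int(a[1])-50:,int(a[0])-75:][:150,:150],(400,400),interpolation=2))
save('push.png',np.hstack(ims))
E
```

```text
time: 14.6
ee_pos: [0.5508, 0.0434, 0.2041]
tcp_rot: [-120.0, -0.1, 98.5]
wrist_force: [-4.0, -0.4, 5.5]
opening: 0.0258
time: 15.1
ee_pos: [0.5584, 0.0446, 0.1865]
tcp_rot: [-119.8, -0.1, 98.5]
wrist_force: [1.1, 0.5, -2.2]
opening: 0.0258
t 15.1 acc [0.5875 0.0491 0.1348] shift [-0.04  0.    0.04] turn [-0.02 -0.05 -0.02] [0.5574 0.0447 0.1876]
scene 0.57 [246.1, 316.4] 309 [0.626 0.061 0.035]
side 0.86 [233.4, 357.0] 359 [0.616 0.036 0.033]
side 0.71 [248.5, 258.2] 892 [0.363 0.03  0.023]
```

View pics/push.png

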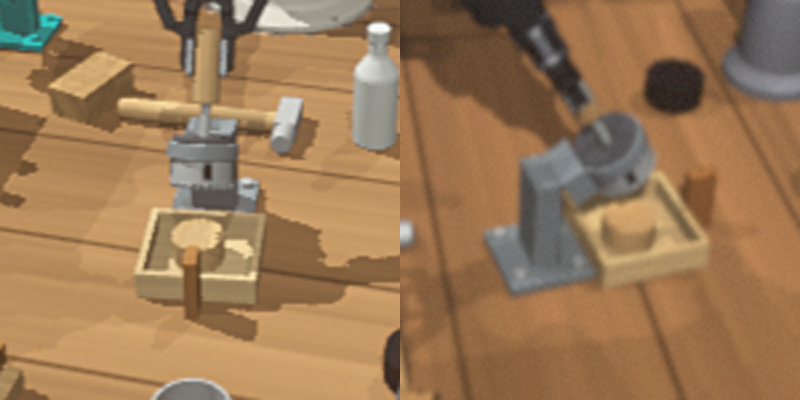

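Both crops show the core lying flat in the tray (left: (238, 197); right: (225, 628)). I'll retract along the axis and return to the stand.

```bash
python3 -m jog '[[1,-0.2,-0.03,0.35,0,0,0],[1,-0.5,-0.07,0.87,0,0,0],[1,-0.9,-0.13,1.56,0,0,0],[1,-1.3,-0.19,2.25,0,0,0],[1,-1.68,-0.25,2.9,0,0,0]]';python3 -m jog '[[1,-0.5,-0.1,0.87,0,0,0],[1,-0.5,-0.1,1.4,0,0,0],[1,-0.7,-1.5,1.4,0,0,0],[1,-1,-3.1,1.4,0,0,0],[1,-1.3,-4.7,1.4,0,0,0]]'; cat > back.py <<'E'
from fit import *
import sys
o=bot.get_obs(); R0=R.from_euler('xyz',o['tcp_rot'],degrees=True); t=np.array([.4124,-.3201,float(sys.argv[1])])
print(o['time'],((t-o['ee_pos'])/.025).round(2),((R.from_euler('xyz',[-90,0,92.3],degrees=True)*R0.inv()).as_rotvec(degrees=True)/5).round(2))
E
python3 back.py .2925
```

```text
time: 15.8
ee_pos: [0.5159, 0.0382, 0.2619]
tcp_rot: [-119.9, -0.1, 98.5]
wrist_force: [0.0, 0.6, -1.6]
opening: 0.0258
time: 16.3
ee_pos: [0.4834, -0.0798, 0.2965]
tcp_rot: [-119.9, -0.1, 98.6]
wrist_force: [1.7, 0.3, -1.5]
opening: 0.026
16.3 [-2.84 -9.61 -0.16] [-0.58  5.96 -1.22]
```

```bash
python3 -m jog '[[1,-0.5,-1.5,0,-0.1,1.2,-0.2],[1,-1,-3,0,-0.2,2.4,-0.5],[1,-1.5,-4.5,0,-0.3,3.6,-0.8],[1,-2,-6.1,0,-0.5,4.8,-1],[1,-2.4,-7.7,0,-0.58,5.96,-1.22]]'; python3 -m jog '[[1,-0.3,-1.2,0,0,0,0],[1,-0.44,-1.9,-0.1,0,0,0],[1,-0.44,-1.9,-0.1,0,0,0],[1,-0.44,-1.9,-0.1,0,0,0]]'; python3 back.py .2; python3 - <<'E'
from fit import *
o=bot.get_obs();print(o['ee_pos'],o['tcp_rot'])
for c in ['scene','side']:
    im,d=bot.camera(c); P=cloud(c,d)
    for r in bot.regions_of(c,'drift')[:1]:
        q=P[r['pixels']]; q=q[~np.isnan(q[:,0])]; print(c,r['conf'],r['point'],np.percentile(q,[3,50,97],axis=0).round(3).tolist())
    a=proj(c,[[.412,-.32,.15]])[0]; u,v=int(max(a[0]-75,0)),int(max(a[1]-75,0)); cr=im[v:v+150,u:u+150]; save('ret_%s.png'%c,cv2.resize(cr,(400,400),interpolation=2))
i=np.hstack([cv2.imread('pics/ret_%s.png'%c) for c in('scene','side')]); cv2.imwrite('pics/ret.png',i)
E
```

```text
time: 16.8
ee_pos: [0.4233, -0.2733, 0.2968]
tcp_rot: [-89.8, 0.1, 92.2]
wrist_force: [1.1, -0.6, -0.0]
opening: 0.0256
time: 17.2
ee_pos: [0.413, -0.3191, 0.2931]
tcp_rot: [-89.9, -0.0, 92.2]
wrist_force: [0.7, 0.2, -1.0]
opening: 0.0255
17.2 [-0.02 -0.04 -3.72] [-0.   -0.01  0.03]
[ 0.41296563 -0.31912584  0.29310876] [-8.99358626e+01 -1.16032431e-02  9.21504267e+01]
scene 0.65 [116.3, 213.2] [[0.409, -0.326, 0.2], [0.421, -0.314, 0.291], [0.428, -0.303, 0.342]]
side 0.75 [273.0, 296.1] [[0.4, -0.332, 0.195], [0.411, -0.323, 0.271], [0.42, -0.319, 0.303]]
```

View pics/ret.png

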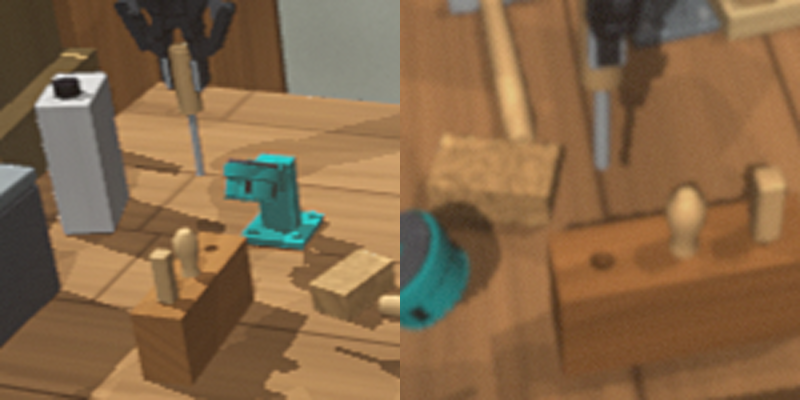

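Left crop: the rod, tip at (172, 200), hangs above the empty hole at (247, 210). Right crop agrees, with the rod at col 602 over the hole at (260, 602). Lowering now.

```bash
python3 -m jog '[[1,-0.03,-0.04,-1,0,0,0],[1,-0.03,-0.04,-2.2,0,0,0],[1,-0.03,-0.04,-3.2,0,0,0],[1,-0.03,-0.04,-3.6,0,0,0],[1,-0.03,-0.04,-3.6,0,0,0]]'; python3 -m jog '[[1,0,0,-0.3,0,0,0],[1,0,0,-0.6,0,0,0],[1,0,0,-0.9,0,0,0],[1,0,0,-1.2,0,0,0],[1,0,0,-1.2,0,0,0]]'; python3 back.py .1159
```

```text
time: 17.9
ee_pos: [0.4121, -0.3194, 0.2018]
tcp_rot: [-89.8, -0.1, 92.2]
wrist_force: [-1.5, -0.5, -0.3]
opening: 0.0262
time: 18.4
ee_pos: [0.412, -0.32, 0.1713]
tcp_rot: [-89.8, -0.1, 92.2]
wrist_force: [0.3, -0.4, -1.0]
opening: 0.0258
18.4 [ 0.02 -0.01 -2.22] [-0.01 -0.03  0.02]
```

```bash
python3 -m jog '[[1,0,0,-0.6,0,0,0],[1,0,0,-1.2,0,0,0],[1,0,0,-1.8,0,0,0],[1,0,0,-2.1,0,0,0],[1,0,0,-2.18,0,0,0]]'; python3 -m jog '[[1,0,0,-0.03,0,0,0],[1,0,0,-0.03,0,0,0]]'
```

```text
time: 18.9
ee_pos: [0.4118, -0.3198, 0.1164]
tcp_rot: [-89.8, -0.1, 92.2]
wrist_force: [-0.9, 0.4, -1.2]
opening: 0.0256
time: 19.1
ee_pos: [0.4126, -0.3203, 0.1177]
tcp_rot: [-89.9, 0.0, 92.2]
wrist_force: [-0.3, 0.5, -2.2]
opening: 0.0261
```

```bash
python3 -m jog '[[1,0,0,-0.06,0,0,0],[1,0,0,-0.1,0,0,0],[1,0,0,-0.1,0,0,0]]'; python3 -m jog '[[0.7,0,0,0,0,0,0],[0.5,0,0,0,0,0,0],[0.2,0,0,0,0,0,0],[0,0,0,0,0,0,0],[0,0,0,0,0,0,0]]';  python3 -m jog '[[0,0,0,1,0,0,0],[0,0,0,2.5,0,0,0],[0,0,0,4,0,0,0],[0,1.5,0,5,0,0,0],[0,3,0.5,5,0,0,0]]'; python3 -m jog '[[0,0,0,0,0,0,0],[0,0,0,0,0,0,0]]'; python3 - <<'E'
from fit import *
o=bot.get_obs(); W=T('wrist',o)[1]; im,d=bot.camera('wrist'); P=cloud('wrist',d,W)
for r in bot.regions_of('wrist','drift')[:1]:
    q=P[r['pixels']]; q=q[~np.isnan(q[:,0])]; print('wrist drift',r['conf'],np.percentile(q,[3,50,97],axis=0).round(3).tolist())
ims=[im]
for c in ['scene','side']:
    im,d=bot.camera(c); P=cloud(c,d); ims.append(im)
    for l in ['drift','core','tray','chisel','screwdriver','glue','mallet','sanding_block','offcut','tape']:
      for r in bot.regions_of(c,l)[:1]:
        q=P[r['pixels']]; q=q[~np.isnan(q[:,0])]; print(c,l,round(r['conf'],2),np.percentile(q,[3,50,97],axis=0).round(3).tolist())
        if l=='tray':
            x,e,n=fit(q,sd_tray,[[.627,.055,.14]]); print(x,np.degrees(x[2]),e)
save('end.png',np.vstack([np.hstack([cv2.resize(ims[0],(400,250)),np.zeros((250,400,3),np.uint8)]),np.hstack([cv2.resize(i[100:400,150:470],(400,375)) for i in ims[1:]])])[:600])
E
```

```text
time: 19.4
ee_pos: [0.4127, -0.3204, 0.1159]
tcp_rot: [-90.0, 0.0, 92.2]
wrist_force: [-1.4, 1.0, 5.0]
opening: 0.0258
time: 19.9
ee_pos: [0.4124, -0.3202, 0.1147]
tcp_rot: [-89.9, -0.0, 92.2]
wrist_force: [-0.4, 0.6, 0.6]
opening: 0.0814
time: 20.4
ee_pos: [0.4888, -0.3092, 0.2443]
tcp_rot: [-90.2, 0.2, 92.1]
wrist_force: [0.3, -1.1, -0.2]
opening: 0.0853
time: 20.6
ee_pos: [0.4878, -0.3073, 0.239]
tcp_rot: [-89.8, -0.1, 92.3]
wrist_force: [0.4, -0.4, 0.1]
opening: 0.0857
wrist drift 0.88 [[0.4, -0.332, 0.162], [0.412, -0.32, 0.164], [0.424, -0.308, 0.165]]
scene drift 0.54 [[0.152, -0.46, -0.001], [0.421, -0.313, 0.129], [0.428, -0.303, 0.165]]
scene core 0.72 [[0.595, 0.029, 0.011], [0.627, 0.058, 0.035], [0.679, 0.077, 0.066]]
scene tray 0.93 [[0.569, -0.001, 0.003], [0.641, 0.07, 0.019], [0.708, 0.118, 0.068]]
[0.62421206 0.05675801 0.14936942] 8.558237539200714 0.0009692818144762527
scene chisel 0.6 [[0.524, -0.32, 0.092], [0.539, -0.308, 0.124], [0.544, -0.301, 0.15]]
scene glue 0.87 [[0.348, 0.165, 0.007], [0.367, 0.189, 0.073], [0.376, 0.211, 0.149]]
scene mallet 0.62 [[0.32
[... 588 characters left out ...]
69]]
[0.62541214 0.0553923  0.15214237] 8.717115784303196 0.0009513473630928665
side chisel 0.65 [[0.326, 0.158, 0.001], [0.349, 0.167, 0.072], [0.373, 0.187, 0.149]]
side screwdriver 0.65 [[0.704, -0.332, 0.004], [0.734, -0.283, 0.033], [0.77, -0.223, 0.037]]
side glue 0.89 [[0.325, 0.158, 0.0], [0.348, 0.168, 0.072], [0.373, 0.193, 0.149]]
side mallet 0.7 [[0.323, -0.122, 0.002], [0.364, 0.019, 0.023], [0.398, 0.089, 0.027]]
side sanding_block 0.64 [[0.294, -0.208, 0.002], [0.343, -0.184, 0.038], [0.391, -0.139, 0.042]]
side offcut 0.86 [[0.704, -0.332, 0.005], [0.734, -0.282, 0.033], [0.77, -0.222, 0.037]]
side tape 0.78 [[0.723, 0.26, 0.003], [0.743, 0.269, 0.032], [0.764, 0.315, 0.038]]
```

View pics/end.png

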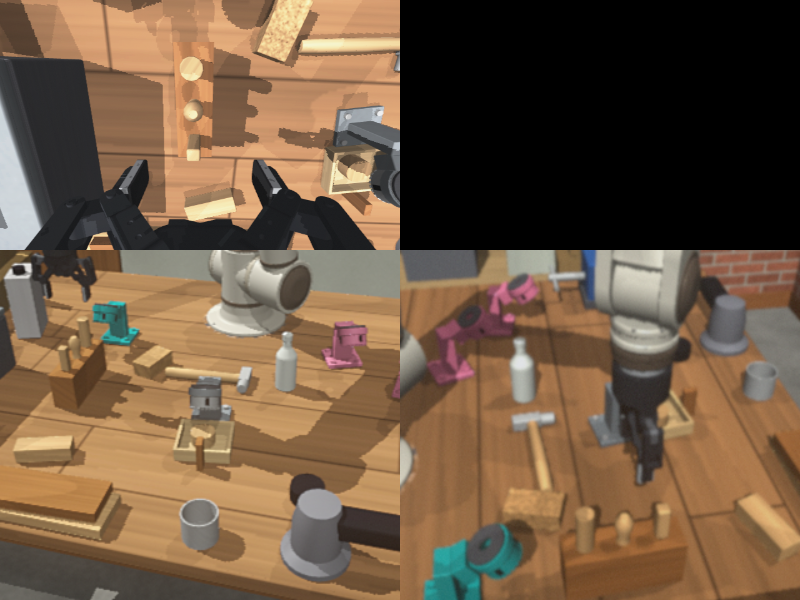

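The last picture shows all three tools standing in the block, the core lying flat in the tray under the saw, the bystanders unmoved and the gripper clear. I'll hand in.

```bash
python3 -c "
from workcell import bot
print(bot.job_done())"
```

```text
the job is handed in; nothing more can be done
None
```

The core is out of the saw and lying flat in the tray, and the drift is back in the stand hole it came from. I handed the job in at about 22 s on the robot's clock.

- **Tray:** it sits flat on the bench under the mouth of the grey holder's saw, centre at about (0.625, 0.055). I put it about 15 mm out from straight below the mouth, so it stays just clear of the holder's base plate.
- **Push:** I drove the rod about 45 mm in. The two readings I took showed at most about 7 N. Afterwards, both fixed cameras showed the core in the tray.
- **Drift:** its top is back at 0.165 m, and its position matches the one measured at the start to within about 1 mm.
- **Bystanders:** the glue, sanding block, offcut and mallet measured within a few mm of where they began. The tape measure's readings agree less well (up to 14 mm in the side camera), but the arm partly hid it there and the scene camera puts it in place.

In the last side picture the trained network gave wrong labels: it called the glue bottle the chisel and the offcut the screwdriver. The picture itself shows both tools still in the stand. After I released the drift, the wrist force was close to zero and the gripper was touching nothing.

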